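# Switch off a sample tumbler and clamp its jar to the first click

### The arm

A 6-joint arm with a two-finger parallel gripper is mounted at the origin on a cart in front of the work surface, level with it; the furniture and walls round the work are solid. World frame = base frame: x ahead of the robot, y to its left, z up, the work surface at z = 0. Lengths are in m, angles in rad, forces in N, time in s.
With the tool pointing down it reaches from about 0.275 to 0.725 m from the base axis. Payload 5.6 kg.
Tool frame: the origin (TCP) lies at the very end of the fingers, on their centre line; the grasp point (between the pads) lies 19 mm behind it; z points along the fingers, y is the line along which they close (so a half turn about z gives the same grasp; the last joint's range is limited). The gripper opens to 85 mm and grips with 20 to 120 N. Pads are 22 mm wide; open, the fingers measure 114 mm over their backs; the gripper's body (76 mm by 85 mm) begins 54 mm behind the grasp point. The pads swing forward as they close: fully open they stand 13 mm farther back than shut.
Start: joints at [-1.053, 0.255, 0.108, 0, -1.424, -0.285], TCP at [0.127, -0.535, 0.231] pointing down, gripper open.
Joint ranges: [-2.95, 2.95], [-1.21, 1.97], [-1.09, 1.5], [-2.87, 1.71], [-2.94, -0.07], [-3.05, 3.05]. Speed limits (rad/s): [2.57, 2.57, 3.14, 3.14, 3.14, 3.14].

### API

Orientations are given as a 3x3 rotation matrix whose columns are the frame's x, y, z axes.
In Python, from station import robot, command_gripper, read_camera gives the robot as it stands. Calls block until the motion is done:
- robot.reach(position, orientation): joint-space move of the TCP to a pose.
- robot.servo_line(position, orientation=None, vel=0.15, threshold=None): straight line of the TCP; orientation=None keeps the orientation; vel is the mean speed in m/s. With threshold (N) it stops when the force on the tool has changed by that much, and returns True; else False.
- robot.goto_joints(angles): joint-space move.
- command_gripper(opening, grip_force=None): finger opening in m; grip_force is the grip in N (None keeps the last); returns when the fingers have stopped.
- robot.hold(seconds).
- robot.inverse_kinematics(position, orientation): joint angles nearest the present ones, or None.
- read_camera(name): name is "scene" or "top"; returns a dict with "color" (480x640x3 uint8, red, green, blue), "depth" (480x640 float32, m along the optical axis (not along the pixel's ray), 0 where there is no reading), "mtx" (3x3 intrinsics, pixels), "k1" (the pictures are not rectified: a ray, as slopes to the right and down, at radius r is drawn at 1 + k1 r^2 times it, then the intrinsics apply), "R" (3x3) and "t" (3): a world point X has camera coordinates R X + t. Camera axes: x right, y down, z forward; pixel columns grow to the right and rows downward; lengths in m; the calibration is good to about 2 mm. A picture is of the moment at which its call begins.
A pose or a line that the arm cannot do raises robot.IKError and nothing moves.
- robot.close_job(): hands the job in; it is judged then, once.
Readings, each from a call of its own:
- robot.read_time(): time.
- robot.read_joints(): joint angles.
- robot.read_dq(): joint speeds.
- robot.read_joint_torque(): joint torques, N m.
- robot.read_tool_pos(): TCP position.
- robot.read_orientation(): TCP orientation.
- robot.read_force(): force on the tool from outside, world axes, zero at the start.
- robot.read_torque(): the same for the moment, N m.
- robot.read_opening(): finger opening in m.
- robot.read_grasp_force(): force on a finger pad.
Only numpy, scipy, OpenCV 4.12 (cv2) and the standard library are available. Lean on these libraries where they do the work, as an engineer would, in place of code of your own. Each camera call takes 0.05 s, during which the arm holds its last target. There are 200 camera calls.

### The job

First set the toggle switch on the tumbler's drive box to its upright centre position, which is off. Then clamp the jar in the inclined tumbler: turn the blue wing knob clockwise until its slip clutch clicks once, stop at that first click, and let go. Leave the two vials and the beaker where they stand.

Things in the scene. Friction and masses are not known exactly. Their poses are not given: they have to be found in the camera images.
- tumbler: jar tumbler fixed to the bench: grey base 205 x 150 mm, white motor, a caged jar on an axis leaning 26 deg from vertical to its front (-x, roughly facing the robot). Origin on the bench under it; x back, y left, z up. The cage's bridge, 108 (y) x 30 mm, lies square to the axis with its top 41 mm below knob_grip; rod nuts 44 mm either side rise 6 mm more. Nothing stands above the knob.
- knob_grip (a point): middle of the wing of the blue knob, on its turning axis. z: along the axis, up and out (26 deg from vertical); x: along the wing, y: across it. The wing is 46 (x) x 14 mm (y), reaching 15 mm above and 21 mm below the point along z; below it a skirt of 18.5 mm radius, then (27 mm down) the collar, radius 26 mm. Squeeze across y with the hand along -z. Clockwise seen from above = negative about z.
- collar (a joint): turn (rad) of the clamp screw with its dark steel collar; grows clockwise (tightening) and stops hard at 1.3, jar clamped. It starts between 0.3 and 0.75, has about 0.12 N m of friction and stays where it is left (the click itself may kick it back by 0.1). Until it stops, the knob turns together with it, so the knob's whole turn is about (1.3 - start) + 0.38.
- knob (a joint): slip (rad) of the blue knob past the collar, clockwise. About 0 (-0.07 to 0.05) until the screw is home: white line on the wing's -x end at the white tick. Then 0.20 N m (peak, at about 0.09) slips the clutch; past 0.18 it is driven on to 0.35, the first click (green tick), and torque drops. Past 0.53 it goes on to 0.70, second click (red tick): too far. Released, it springs to the nearest.
- drive_box: grey controller box of the tumbler, fixed to the bench, 120 (x) x 150 (y) x 60 mm high, with a toggle switch in the middle of its aluminium top and a black speed dial, 10 mm high, 38 mm behind and 30 mm left of the toggle. Origin on the bench under its middle; x to the back, y to its left, z up.
- switch_pivot (a point): point on the box's top plate, in its middle, about which the toggle lever swings; axes as the box's: the lever swings to the left (+y) and to the right (-y).
- switch_tip (a point): free end of the steel toggle lever, 44 mm from switch_pivot; the lever is round, 11 mm in diameter over its upper 10 mm and tapering to 7 mm below. z points along the lever.
- switch (a joint): angle (rad) of the toggle lever: 0 leaning 0.32 to the left (box +y), to a green dot (forward, its start); 0.32 upright (off); 0.64 leaning right, to an orange dot (reverse). The centre detent is narrow: released within 0.16 of upright it settles upright, farther out it snaps to the end. It takes about 4 N at the tip to leave a rest.
- vial_black_mid (a point): middle of a loose glass vial with a black cap, 25 mm in diameter, 53 mm high, standing in front of the tumbler (bystander).
- vial_white_mid (a point): middle of a loose glass vial with a white cap, 25 mm in diameter, 53 mm high, standing in front of the tumbler (bystander).
- beaker_mid (a point): middle of a loose 100 ml glass beaker, 59 mm wide, 68 mm high, standing in front of the drive box (bystander).

How it is judged:
By the outcome, as a careful person would: the job done as asked, in the order asked, and still so for the second after the job is handed in, with the robot touching nothing.
It also fails if it takes over 51 s, if anything falls off the work surface, if the arm or the gripper's body presses on something with over 40 N, if the wrist force passes 120 N, or if a joint passes its speed limit or range.

## Working session

There is one attempt and no reset: what is moved stays moved. The work goes in short steps, each a Python script; the robot and the scene stay as the last script left them, time stands still between calls to the robot, and variables do not carry over. Pictures are saved under pics/ and viewed, at most 10 in all, crops included, and the job is handed in when it is done.

```bash
mkdir -p pics; cat > h.py <<'E'
import numpy as np, cv2
from station import robot, command_gripper, read_camera
def cloud(c):
    "world xyz per pixel from depth (nan where none)"
    h,w=c["depth"].shape
    u,v=np.meshgrid(np.arange(w),np.arange(h))
    p=np.stack([u,v],-1).reshape(-1,1,2).astype(np.float64)
    n=cv2.undistortPoints(p,c["mtx"],np.array([c["k1"],0,0,0,0.])).reshape(h,w,2)
    d=c["depth"].astype(float); d=np.where(d>0,d,np.nan)
    X=np.dstack([n*d[...,None],d])
    return (X-c["t"])@c["R"]
def ray(c,u,v):
    n=cv2.undistortPoints(np.array([[[u,v]]],float),c["mtx"],np.array([c["k1"],0,0,0,0.])).ravel()
    d=c["R"].T@np.array([n[0],n[1],1]); return -c["R"].T@c["t"], d/np.linalg.norm(d)
def onz(c,u,v,z):
    o,d=ray(c,u,v); return o+d*(z-o[2])/d[2]
def proj(c,X):
    x=c["R"]@X+c["t"]; return cv2.projectPoints(x.reshape(1,1,3),np.zeros(3),np.zeros(3),c["mtx"],np.array([c["k1"],0,0,0,0.]))[0].ravel()
def cross(a,b):
    "midpoint and gap of two rays"
    (o,d),(p,e)=a,b
    s=np.linalg.lstsq(np.stack([d,-e],1),p-o,rcond=None)[0]
    A=o+d*s[0];B=p+e*s[1]; return (A+B)/2,np.linalg.norm(A-B)
E
python3 - <<'E'
from h import *
for n in("scene","top"):
    c=read_camera(n); np.save(f"{n}0.npy",c,allow_pickle=True)
    cv2.imwrite(f"pics/{n}0.png",c["color"][...,::-1]); print(n,c["mtx"].round(1).tolist(),c["k1"],(-c["R"].T@c["t"]).round(3))
print(robot.read_time(),robot.read_opening())
E
```

```text
scene [[434.8, 0.0, 316.2], [0.0, 434.8, 239.1], [0.0, 0.0, 1.0]] -0.05916127039372969 [-0.282  0.464  0.927]
top [[435.4, 0.0, 311.5], [0.0, 435.4, 236.7], [0.0, 0.0, 1.0]] 0.014510138597994627 [ 0.38  -0.004  1.098]
0.1 0.08542488255545178
```

View pics/scene0.png

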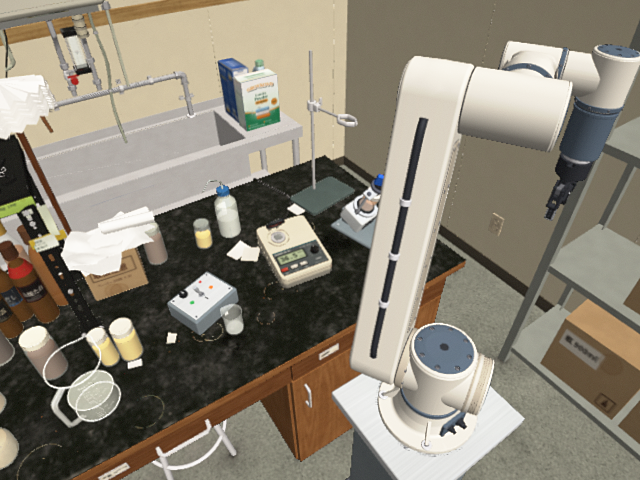

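View pics/top0.png

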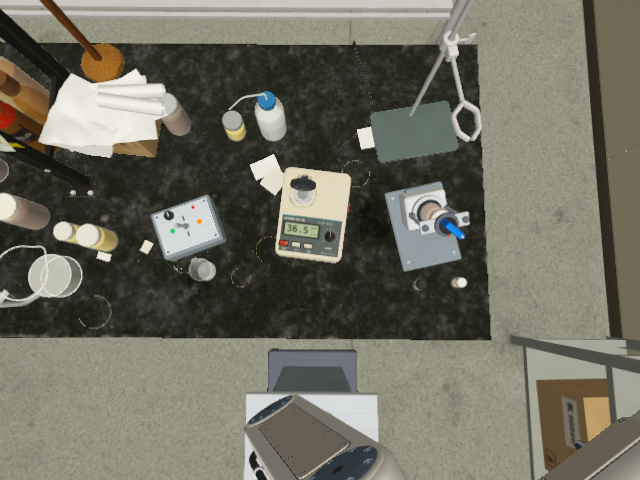

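The scene view shows the drive box near (203,300), with the tumbler partly behind the arm near (365,210). The top view shows the box at (188,228) with its lever near (182,226), the blue wing at (455,228), the vials at (419,284) and (459,282), and the beaker at (202,269).

```bash
python3 - <<'E'
from h import *
t=np.load("top0.npy",allow_pickle=True).item(); s=np.load("scene0.npy",allow_pickle=True).item()
T=t["color"];S=s["color"]
r=lambda a:cv2.resize(a[...,::-1],(400,300),interpolation=cv2.INTER_CUBIC)
cv2.imwrite("pics/crop1.png",np.vstack([np.hstack([r(T[195:270,140:240]),r(T[180:270,380:500])]),np.hstack([r(S[262:337,160:260]),r(S[165:240,320:420])])]))
W=cloud(t)
def mask(c,lo,hi): return cv2.inRange(cv2.cvtColor(c["color"],cv2.COLOR_RGB2HSV),lo,hi)
m=mask(t,(100,150,80),(125,255,255)); m[:, :400]=0; m[:180]=0
v,u=np.nonzero(m); P=W[v,u]; P=P[~np.isnan(P[:,0])]
print("blue",len(u),u.mean(),v.mean(),P.mean(0),P.min(0),P.max(0))
# box top plate
R=W[195:265,145:230].reshape(-1,3); R=R[~np.isnan(R[:,0])]
k=R[abs(R[:,2]-.06)<.006]; print("plate",len(k),np.median(k,0),cv2.minAreaRect(k[:,:2].astype(np.float32)))
k=R[R[:,2]>.075]; print("lever",k.round(3).tolist()[:40])
# tumbler base
R=W[175:275,380:470].reshape(-1,3); R=R[~np.isnan(R[:,0])]
k=R[(R[:,2]>.008)&(R[:,2]<.04)]; print("base",len(k),np.median(k,0),cv2.minAreaRect(k[:,:2].astype(np.float32)))
print(s["R"].round(3).tolist())
E
```

```text
blue 202 451.7475247524753 228.16831683168317 [ 0.52028851 -0.2842952   0.21974426] [ 0.49965115 -0.38405319 -0.00283421] [ 0.55109921 -0.26312422  0.24174954]
plate 2818 [0.54344273 0.30029749 0.06035762] ((0.5285671949386597, 0.29789304733276367), (0.16206957399845123, 0.14877662062644958), 20.124738693237305)
lever [[0.548, 0.322, 0.099], [0.548, 0.319, 0.101], [0.548, 0.316, 0.103], [0.548, 0.315, 0.101], [0.549, 0.314, 0.096], [0.55, 0.313, 0.092], [0.545, 0.321, 0.102], [0.545, 0.318, 0.104], [0.545, 0.316, 0.103], [0.545, 0.314, 0.102], [0.546, 0.313, 0.099], [0.547, 0.313, 0.092], [0.547, 0.311, 0.091], [0.548, 0.31, 0.087], [0.549, 0.309, 0.082], [0.55, 0.308, 0.078], [0.543, 0.322, 0.101], [0.543, 0.318, 0.104], [0.543, 0.316, 0.104], [0.543, 0.314, 0.104], [0.543, 0.312, 0.102], [0.545, 0.313, 0.092], [0.545, 0.311, 0.09], [0.546, 0.31, 0.085], [0.546, 0.309, 0.082], [0.547, 0.307, 0.079], [0.541, 0.321, 0.102], [0.541, 0.318, 0.103], [0.541, 0.316, 0.103], [0.541, 0.314, 0.102], [0.541, 0.313, 0.099], [0.542, 0.312, 0.092], [0.543, 0.31, 0.091], [0.543, 0.309, 0.089], [0.544, 0.308, 0.084], [0.539, 0.319, 0.099], [0.539, 0.317, 0.098], [0.539, 0.316, 0.096], [0.54, 0.314, 0.093], [0.541, 0.314, 0.086]]
base 2614 [ 0.51470964 -0.25936476  0.0163096 ] ((0.5614635348320007, -0.27527257800102234), (0.2050609588623047, 0.15032623708248138), 12.879680633544922)
[[-0.551, -0.835, -0.017], [-0.539, 0.371, -0.756], [0.638, -0.407, -0.654]]
```

View pics/crop1.png

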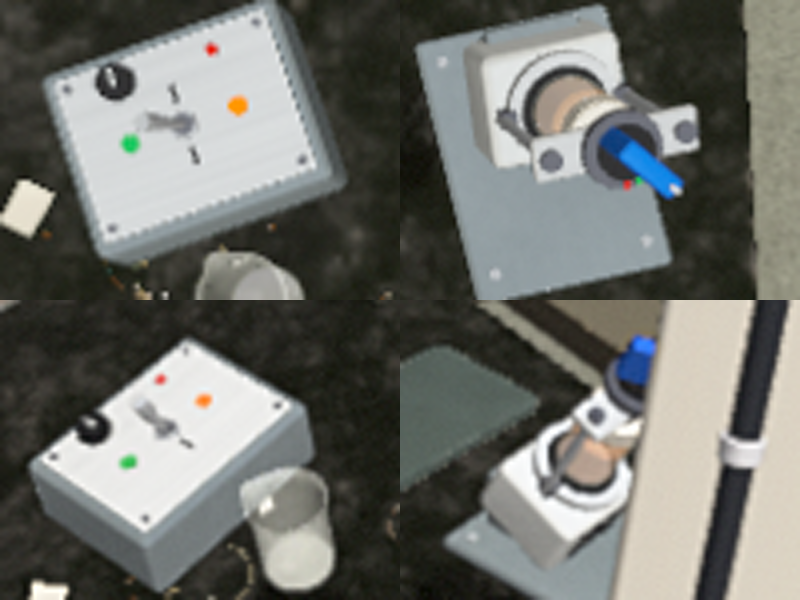

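The crops show the lever's free end leaning to the green dot at crop (145,122), the plate screws centred at crop (185,125), and the wing's white line at its lower right end at crop (675,190). White end to far end runs up and left to about (605,130). Next I'll refine the pivot and the wing pose, then check IK.

```bash
cat >> h.py <<'E'
psi=np.deg2rad(12.88); tx=np.array([np.cos(psi),np.sin(psi),0]); ty=np.array([-np.sin(psi),np.cos(psi),0])
ax=-np.sin(np.deg2rad(26))*tx+np.cos(np.deg2rad(26))*np.array([0,0,1.]); ex=np.cross(ty,ax) # ex back, ty left, ax up
def wing(c,lo=(100,130,50)):
    m=cv2.inRange(cv2.cvtColor(c["color"],cv2.COLOR_RGB2HSV),lo,(125,255,255))
    W=cloud(c); v,u=np.nonzero(m); P=W[v,u]
    k=(np.linalg.norm(P-[.52,-.28,.22],axis=1)<.07); return u[k],v[k],P[k]
E
python3 - <<'E'
from h import *
t=np.load("top0.npy",allow_pickle=True).item(); s=np.load("scene0.npy",allow_pickle=True).item()
hsv=cv2.cvtColor(t["color"],cv2.COLOR_RGB2HSV)
m=cv2.inRange(hsv,(0,0,175),(180,45,255)); n=np.zeros_like(m); n[190:265,148:232]=m[190:265,148:232]
cs=max(cv2.findContours(n,cv2.RETR_EXTERNAL,cv2.CHAIN_APPROX_NONE)[0],key=cv2.contourArea)
Q=np.array([onz(t,*p,.06)[:2] for p in cs[:,0].astype(float)],np.float32)
r=cv2.minAreaRect(Q); print("plate",r)
for nme,lo,hi in(("green",(45,120,80),(85,255,255)),("orange",(8,150,120),(22,255,255))):
    k=cv2.inRange(hsv,lo,hi); k2=np.zeros_like(k);k2[195:265,150:230]=k[195:265,150:230]
    v,u=np.nonzero(k2); print(nme,onz(t,u.mean(),v.mean(),.06))
print("screws",onz(t,186.1,226.1,.06),"tip",onz(t,176,225.5,.102))
for c in(t,s):
    u,v,P=wing(c); h=P@ax; print("wing",len(P),np.sort(h)[[0,len(h)//2,-10,-1]],P.mean(0))
    k=h>np.sort(h)[-8]-.006; q=P[k]; g=np.stack([q@ex,q@ty],1); print(k.sum(),q.mean(0),cv2.minAreaRect(g.astype(np.float32)))
    print(np.c_[u[k],v[k]].min(0),np.c_[u[k],v[k]].max(0))
print("whiteend",onz(t,380+678/3.333,180+188/3.333,.24), "axis origin",np.array([.5615,-.2753,0]))
print(ax,ex,ty)
E
```

```text
plate ((0.5473418235778809, 0.3067828118801117), (0.10566087812185287, 0.13510103523731232), 20.645965576171875)
green [0.53647392 0.33820875 0.06      ]
orange [0.56009154 0.27412804 0.06      ]
screws [0.5474124  0.30540358 0.06      ] tip [0.54193634 0.31634598 0.102     ]
wing 201 [-0.02199602  0.01523947  0.01864959  0.01985925] [ 0.52014787 -0.28038661  0.22793917]
137 [ 0.51532569 -0.28447152  0.23218642] ((0.49494341015815735, -0.3936009407043457), (0.046343401074409485, 0.01363302767276764), 39.98543167114258)
[445 222] [463 238]
wing 79 [-0.02252326  0.00054059  0.01566929  0.02024622] [ 0.52535086 -0.2740365   0.22050331]
25 [ 0.52122613 -0.27563929  0.2345855 ] ((0.5038760900497437, -0.38565608859062195), (0.015454486943781376, 0.015016965568065643), 40.76380920410156)
[378 174] [383 179]
whiteend [ 0.50211695 -0.53528968  0.24      ] axis origin [ 0.5615 -0.2753  0.    ]
[-0.42734132 -0.09771725  0.89879405] [0.87617955 0.20035004 0.43837115] [-0.22290985  0.97483906  0.        ]
```

```bash
cat >> h.py <<'E'
piv=np.array([.5476,.3062,.06]); b=np.deg2rad(20.4)
by=np.array([-np.sin(b),np.cos(b),0]); bx=np.array([np.cos(b),np.sin(b),0])
def Rsw(s): return np.stack([np.cross(s*by,[0,0,-1.]),s*by,[0,0,-1.]],1)
G0=ex*.49494+ty*-.3936+ax*.0017
def Rk(th,s):  # th: wing x angle in (ex,ty)
    y=s*(-np.sin(th)*ex+np.cos(th)*ty); return np.stack([np.cross(y,-ax),y,-ax],1)
E
python3 - <<'E'
from h import *
print("G0",G0)
for s in(1,-1):
    print("sw",s,[None if (q:=robot.inverse_kinematics(piv+[0,0,z],Rsw(s))) is None else q.__array__().round(2).tolist() if hasattr(q,'__array__') else np.round(q,2).tolist() for z in(.017,.12)])
    for d in(0,.5,1,1.4,1.6):
        for h in(-.015,.08):
            q=robot.inverse_kinematics(G0+ax*h,Rk(np.deg2rad(40)-d,s)); print("kn",s,d,h,None if q is None else np.round(q,2).tolist())
print(robot.inverse_kinematics(np.array([.11,-.45,.40]),robot.read_orientation()))
E
```

```text
G0 [ 0.52066714 -0.28470152  0.21849537]
sw 1 [[0.76, 0.49, 0.05, 0.0, -1.14, -1.97], [0.76, 0.43, 0.23, 0.0, -1.37, -1.97]]
kn 1 0 -0.015 [-0.4, 0.17, -0.05, -0.31, -1.0, -0.12]
kn 1 0 0.08 [-0.46, 0.08, 0.07, -0.3, -1.21, -0.13]
kn 1 0.5 -0.015 [-0.4, 0.17, -0.05, -0.31, -1.0, -0.62]
kn 1 0.5 0.08 [-0.46, 0.08, 0.07, -0.3, -1.21, -0.63]
kn 1 1 -0.015 [-0.4, 0.17, -0.05, -0.31, -1.0, -1.12]
kn 1 1 0.08 [-0.46, 0.08, 0.07, -0.3, -1.21, -1.13]
kn 1 1.4 -0.015 [-0.4, 0.17, -0.05, -0.31, -1.0, -1.52]
kn 1 1.4 0.08 [-0.46, 0.08, 0.07, -0.3, -1.21, -1.53]
kn 1 1.6 -0.015 [-0.4, 0.17, -0.05, -0.31, -1.0, -1.72]
kn 1 1.6 0.08 [-0.46, 0.08, 0.07, -0.3, -1.21, -1.73]
sw -1 [[0.76, 0.49, 0.05, 0.0, -1.14, 1.17], [0.76, 0.43, 0.23, 0.0, -1.37, 1.17]]
kn -1 0 -0.015 [-0.4, 0.17, -0.05, -0.31, -1.0, 3.02]
kn -1 0 0.08 [-0.46, 0.08, 0.07, -0.3, -1.21, 3.01]
kn -1 0.5 -0.015 [-0.4, 0.17, -0.05, -0.31, -1.0, 2.52]
kn -1 0.5 0.08 [-0.46, 0.08, 0.07, -0.3, -1.21, 2.51]
kn -1 1 -0.015 [-0.4, 0.17, -0.05, -0.31, -1.0, 2.02]
kn -1 1 0.08 [-0.46, 0.08, 0.07, -0.3, -1.21, 2.01]
kn -1 1.4 -0.015 [-0.4, 0.17, -0.05, -0.31, -1.0, 1.62]
kn -1 1.4 0.08 [-0.46, 0.08, 0.07, -0.3, -1.21, 1.61]
kn -1 1.6 -0.015 [-0.4, 0.17, -0.05, -0.31, -1.0, 1.42]
kn -1 1.6 0.08 [-0.46, 0.08, 0.07, -0.3, -1.21, 1.41]
[-9.91661975e-01  9.25728570e-02  3.33173492e-01 -5.06865998e-04
 -1.81300697e+00 -3.46465264e-01]
```

```bash
python3 - <<'E'
from h import *
R=Rsw(-1)
robot.reach(np.array([.11,-.45,.40]),robot.read_orientation()); print(robot.read_time())
robot.reach(piv+[0,0,.10],R); print(robot.read_time())
command_gripper(.06,20)
print("hit",robot.servo_line(piv+[0,0,.019],R,vel=.12,threshold=8),robot.read_time(),robot.read_tool_pos())
command_gripper(.012,20); print("closed",robot.read_opening(),robot.read_grasp_force(),robot.read_force(),robot.read_time())
robot.hold(.2)
command_gripper(.05); robot.servo_line(piv+[0,0,.13],R,vel=.2)
print(robot.read_time())
robot.reach(np.array([.40,.05,.40]),R)
t=read_camera("top"); np.save("top1.npy",t,allow_pickle=True); s=read_camera("scene")
r=lambda a:cv2.resize(a[...,::-1],(400,300),interpolation=cv2.INTER_CUBIC)
cv2.imwrite("pics/sw1.png",np.hstack([r(t["color"][195:270,140:240]),r(s["color"][262:337,160:260])])); print(robot.read_time())
E
```

```text
0.8833
4.05
hit False 5.25 [0.54813975 0.3065263  0.07987028]
closed 0.012038943660830371 0.4371029732919851 [ 0.56664742 -1.32011713  0.63292382] 5.7917
7.15
8.6083
```

View pics/sw1.png

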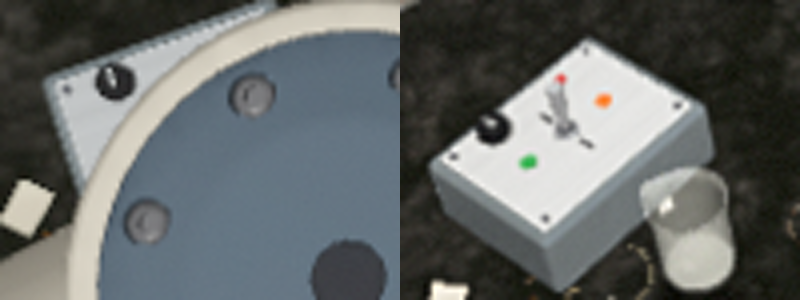

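The lever, at crop (567,130)→(557,85), now looks upright between the dots, and the beaker is undisturbed. Next is the grasp, then turning while logging the torque.

```bash
python3 - <<'E'
from h import *
s=read_camera("scene")
a=proj(s,piv);
for f in(-.32,0,.32): print(f,(proj(s,piv+.044*(np.sin(f)*by+np.cos(f)*np.array([0,0,1]))) - [160,262])*4+[400,0], (a-[160,262])*4+[400,0])
th=np.deg2rad(40); R=Rk(th,1)
robot.reach(G0+ax*.12,R); command_gripper(.05); print(robot.read_time())
print("hit",robot.servo_line(G0-ax*.014,R,vel=.15,threshold=8),robot.read_time(),(robot.read_tool_pos()-G0)@np.stack([ex,ty,ax],1))
command_gripper(0,45); print(robot.read_opening(),robot.read_grasp_force(),robot.read_force().round(2),robot.read_torque().round(3),robot.read_time())
q=np.array(robot.read_joints()); np.save("q0.npy",q); 
T0=robot.read_torque()@ax
for i in range(1,9):
    q[5]-=.08; robot.goto_joints(q); print(round(i*.08,2),round(robot.read_torque()@ax,4),robot.read_force().round(1),round(robot.read_time(),2))
E
```

```text
-0.32 [565.6335167   77.26153149] [562.23454887 132.57540579]
0 [549.26905635  87.41341893] [562.23454887 132.57540579]
0.32 [534.03810128 102.43522561] [562.23454887 132.57540579]
10.25
hit False 11.2917 [ 0.00064483 -0.00043174 -0.01302026]
0.013559700840274533 46.20788097381592 [-0.53 -0.9   3.13] [-0.547  0.856 -0.142] 11.7
0.08 0.0999 [ 0.8 -1.2  1.1] 11.95
0.16 0.1051 [ 0.7 -0.4  1.1] 12.2
0.24 0.0782 [ 0.7 -2.  -0.3] 12.45
0.32 0.1141 [ 1.7 -1.8 -0.2] 12.7
0.4 0.1468 [ 2.9 -1.8  0.5] 12.95
0.48 0.0954 [ 3.4 -3.8 -0.7] 13.2
0.56 0.0388 [ 3.5 -2.8 -0.6] 13.45
0.64 0.1263 [ 3.8 -4.5 -1.4] 13.7
```

```bash
cat > turn.py <<'E'
from h import *
import sys
q0=np.load("q0.npy"); end=float(sys.argv[1]); step=.04
q=q0.copy(); q[5]=robot.read_joints()[5]; tot=round((q0[5]-q[5])/step)*step; peak=0
while tot<end-1e-6:
    tot+=step; q[5]=q0[5]-tot; robot.goto_joints(q); L=[]
    for _ in range(6): robot.hold(.03); L.append(robot.read_torque()@ax)
    m=np.mean(L); peak=max(peak,m); print(round(tot,2),round(m,4),round(np.std(L),4),round(robot.read_time(),2))
    if peak>.16 and m<.04: break
print(robot.read_opening(),robot.read_grasp_force())
E
python3 turn.py 1.08
```

```text
0.68 0.1082 0.0262 14.15
0.72 0.0975 0.0237 14.6
0.76 0.107 0.021 15.05
0.8 0.1106 0.0249 15.5
0.84 0.1042 0.0072 15.95
0.88 0.0916 0.0351 16.4
0.92 0.1006 0.0185 16.85
0.96 0.0867 0.0224 17.3
1.0 0.1329 0.0061 17.75
1.04 0.1591 0.0283 18.2
1.08 0.1705 0.0294 18.65
0.0131597347108617 45.48549950122833
```

```bash
sed -i 's/peak=0$/peak=.17/' turn.py; python3 turn.py 1.24
```

```text
1.12 0.0039 0.0158 19.1
0.013175433708502614 45.46505391597748
```

```bash
sed -i 's/ and m<.04/ and m<-9/' turn.py; python3 turn.py 1.24
```

```text
1.16 -0.1142 0.0436 19.55
1.2 -0.0125 0.0121 20.0
1.24 0.0762 0.0231 20.45
0.013169981565895108 45.46004354953766
```

```bash
python3 turn.py 1.32
```

```text
1.28 0.0933 0.0217 20.9
1.32 0.1166 0.0075 21.35
0.013375204249041319 45.438135266304016
```

```bash
python3 turn.py 1.36
```

```text
1.36 0.1517 0.0346 21.8
0.013292609975278279 45.435261726379395
```

The torque rose again, so the screw is back on its stop just past the first click. Now I'll release, back off and look.

```bash
python3 - <<'E'
from h import *
command_gripper(.045); robot.servo_line(G0+ax*.12,vel=.2)
robot.reach(np.array([.30,.0,.40]),Rsw(-1)); print(robot.read_time())
t=read_camera("top"); s=read_camera("scene")
np.save("top2.npy",t,allow_pickle=True)
r=lambda a:cv2.resize(a[...,::-1],(400,300),interpolation=cv2.INTER_CUBIC)
cv2.imwrite("pics/end.png",np.vstack([np.hstack([r(t["color"][195:270,140:240]),r(t["color"][206:251,425:485])]),np.hstack([r(s["color"][262:337,160:260]),r(t["color"][170:290,360:520])])]))
u,v,P=wing(t); h=P@ax; q=P[h>np.sort(h)[-8]-.006]; print(len(q),cv2.minAreaRect(np.stack([q@ex,q@ty],1).astype(np.float32)))
E
```

```text
25.4667
146 ((0.49539053440093994, -0.39308908581733704), (0.014788071624934673, 0.043619394302368164), 54.652042388916016)
```

View pics/end.png

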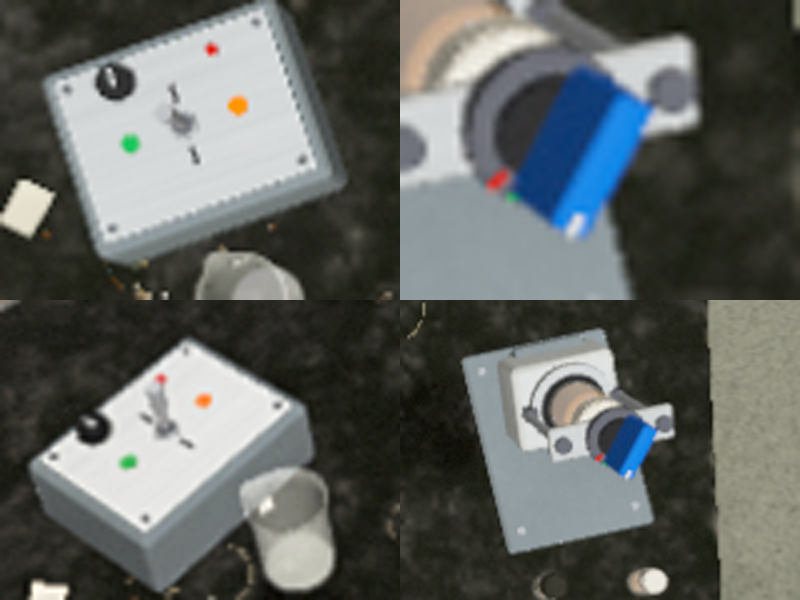

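The lever stands upright. The white line is at crop (575,225), next to the green tick at (513,198), with the red tick at (498,180); the vials and beaker have not moved. I'll check the slip numerically.

```bash
python3 - <<'E'
from h import *
a=np.load("top0.npy",allow_pickle=True).item(); b2=np.load("top2.npy",allow_pickle=True).item()
C=G0-ax*.027
for n,c,we in(("before",a,220.0),("after",b2,144.65)):
    hsv=cv2.cvtColor(c["color"],cv2.COLOR_RGB2HSV)
    for k,lo,hi in(("red",(0,130,90),(8,255,255)),("green",(45,100,60),(85,255,255))):
        m=cv2.inRange(hsv,lo,hi); z=np.zeros_like(m); z[225:242,432:460]=m[225:242,432:460]; v,u=np.nonzero(z)
        if len(u)==0: print(n,k,"none"); continue
        o,d=ray(c,u.mean(),v.mean()); X=o+d*((C-o)@ax)/(d@ax)-C
        ang=np.degrees(np.arctan2(X@ty,X@ex))%360
        print(n,k,len(u),"angle",ang.round(1),"r",np.hypot(X@ty,X@ex).round(4),"wing-end minus tick (rad, cw+)",np.radians(ang-we).round(3))
E
```

```text
before red 5 angle 178.9 r 0.0231 wing-end minus tick (rad, cw+) -0.717
before green 3 angle 199.1 r 0.0237 wing-end minus tick (rad, cw+) -0.365
after red 4 angle 127.2 r 0.0228 wing-end minus tick (rad, cw+) -0.304
after green 1 angle 144.4 r 0.0249 wing-end minus tick (rad, cw+) -0.004
```

```bash
python3 -c "
from h import *
print(robot.close_job())"
```

```text
the job is handed in; nothing more can be done
None
```

I set the toggle upright (off), then turned the blue knob clockwise to its first click with the screw home, released it and handed the job in after about 25 s; the vials and beaker were left where they stood.

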